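# Put the record trimmer's change parts away

## Task

Put the record trimmer's four change parts away in the storage plates: each round hub upright, flange down, in the round pocket of its size, and each steel block in the oblong pocket of its size, lengthwise along it and the same way up as now. Large parts belong in the large pockets and small parts in the small ones, each resting flat on the pocket's floor; leave the brass coupling and the bearing ring where they are.

Things in the scene. Friction and masses are not known exactly. Their poses are not given: they have to be found in the camera images.
- hub_large: Loose plain aluminium trimmer hub standing on its flange: round flange 58 mm in diameter and 10 mm thick, above it a round body 42 mm in diameter, 44 mm tall overall, brass and dark disc on top. The larger of two (about 0.25 kg). Origin: centre of the underside; z up along its axis. Grip it by the body, above the flange.
- hub_small: Loose plain aluminium trimmer hub standing on its flange: round flange 34 mm in diameter and 10 mm thick, above it a round body 22 mm in diameter, 38 mm tall overall, brass and dark disc on top. The smaller of two (about 0.07 kg). Origin: centre of the underside; z up along its axis. Grip it by the body, above the flange.
- block_large: Loose plain steel knife-holder block, 66 mm long (x) by 40 mm wide (y) by 40 mm tall, with a dark slot line along its length and four dark screw heads on top. The larger of two (about 0.55 kg). Origin: centre of the underside; x along its length, z up.
- block_small: Loose plain steel knife-holder block, 44 mm long (x) by 26 mm wide (y) by 34 mm tall, with a dark slot line along its length and four dark screw heads on top. The smaller of two (about 0.22 kg). Origin: centre of the underside; x along its length, z up.
- nest_round_large: Fixed grey storage plate 90 mm square, 10 mm thick, lying on the bench, with one round pocket 74 mm in diameter, 6 mm deep with a dark floor, in its middle: the place of the large hub. Origin: centre of the plate's underside; the pocket floor is 4 mm and the plate's top 10 mm above it; z up.
- nest_round_small: Fixed grey storage plate 66 mm square, 10 mm thick, lying on the bench, with one round pocket 50 mm in diameter, 6 mm deep with a dark floor, in its middle: the place of the small hub. Origin: centre of the plate's underside; the pocket floor is 4 mm and the plate's top 10 mm above it; z up.
- nest_oblong_large: Fixed grey storage plate 96 mm (x) by 70 mm (y), 10 mm thick, lying on the bench, with one oblong pocket 82 mm long (x) by 56 mm wide (y), 6 mm deep with a dark floor, in its middle: the place of the large block. Origin: centre of the plate's underside; the pocket floor is 4 mm and the plate's top 10 mm above it; x along the pocket's length, z up.
- nest_oblong_small: Fixed grey storage plate 74 mm (x) by 56 mm (y), 10 mm thick, lying on the bench, with one oblong pocket 60 mm long (x) by 42 mm wide (y), 6 mm deep with a dark floor, in its middle: the place of the small block. Origin: centre of the plate's underside; the pocket floor is 4 mm and the plate's top 10 mm above it; x along the pocket's length, z up.
- coupling: Loose brass hose coupling standing among the parts: hexagonal foot 22 mm across the flats and 12 mm tall with a 16 mm round stub, 26 mm tall overall. Not part of the job: leave it where it stands. Origin: centre of the underside.
- bearing: Loose dark steel bearing ring lying flat among the parts, 30 mm outside, 16 mm bore, 11 mm tall. Not part of the job: leave it where it lies. Origin: centre of the underside.
Not all that is in view belongs to the job. What is shaped like the block_small but blue is not meant.

How it is judged:
At the end, for the whole second after the job is handed in: Each hub and block is released and at rest (under 20 mm/s) on its own pocket's floor: origin within 12 mm sideways of the plate's centre and 2 to 6.5 mm above its underside, upright within 0.1 rad; each block's length within 0.45 rad of the pocket's, either way round (horizontal distance between hub_large and nest_round_large below 0.012 m and z of hub_large in the frame of nest_round_large between 0.002 and 0.0065 m and angle between each of hub_large, hub_small, block_large, block_small's own z axis and vertical below 0.1 rad and linear speed of each of hub_large, hub_small, block_large, block_small below 0.02 m/s and horizontal distance between hub_small and nest_round_small below 0.012 m and z of hub_small in the frame of nest_round_small between 0.002 and 0.0065 m and horizontal distance between block_large and nest_oblong_large below 0.012 m and z of block_large in the frame of nest_oblong_large between 0.002 and 0.0065 m and angle between the x axis of block_large and the x axis of nest_oblong_large, either way round below 0.45 rad and horizontal distance between block_small and nest_oblong_small below 0.012 m and z of block_small in the frame of nest_oblong_small between 0.002 and 0.0065 m and angle between the x axis of block_small and the x axis of nest_oblong_small, either way round below 0.45 rad); the robot touches nothing.
It fails at once if the brass coupling is moved by more than 25 mm (distance of coupling from where it was at the start of the episode above 0.025 m).
It fails at once if the bearing ring is moved by more than 25 mm (distance of bearing from where it was at the start of the episode above 0.025 m).
It also fails if it takes over 99 s, if anything falls off the work surface, if the arm or the gripper's body presses on something with over 40 N, if the wrist force passes 120 N, or if a joint passes its speed limit or range.

## Robot

A 6-joint arm with a two-finger parallel gripper is mounted at the origin on the work surface. World frame = base frame: x ahead of the robot, y to its left, z up, the work surface at z = 0. Lengths are in m, angles in rad, forces in N, time in s.
With the tool pointing down it reaches from about 0.35 to 0.925 m from the base axis. Payload 6.4 kg.
Tool frame: the origin (TCP) lies between the finger pads; the fingertips stand manip.tip_reach ahead of it and the grasp point (between the pads) lies 8 mm behind it (manip.tip_reach is the distance from the TCP to the fingertips, in m); z points along the fingers, y is the line along which they close (so a half turn about z gives the same grasp; the last joint's range is limited). The gripper opens to 85 mm and grips with 20 to 120 N. Pads are 22 mm wide; open, the fingers measure 114 mm over their backs; the gripper's body (76 mm by 85 mm) begins 54 mm behind the grasp point. The pads swing forward as they close: fully open they stand 13 mm farther back than shut.
Start: joints at [-1.332, 0.245, 1.558, -0, 1.339, -0.174], TCP at [0.261, -0.595, 0.242] pointing down, gripper open.
Joint ranges: [-3.13, 3.13], [-1.02, 2.26], [0.13, 2.54], [-0.95, 4.09], [0.21, 2.88], [-2.74, 2.74]. Speed limits (rad/s): [2.57, 2.57, 3.14, 3.14, 3.14, 3.14].

## Interface

Orientations are given as a 3x3 rotation matrix whose columns are the frame's x, y, z axes.
In Python, from plant import manip gives the robot as it stands. Calls block until the motion is done:
- manip.reach(position, orientation): joint-space move of the TCP to a pose.
- manip.move_straight(position, vel=0.15, ori=None): straight line of the TCP; ori=None keeps the orientation; vel is the mean speed in m/s.
- manip.set_joints(angles): joint-space move.
- manip.set_gripper(opening): opening from 0.0 (shut) to 1.0 (fully open); the grip force is fixed at half the most; returns when the fingers have stopped.
- manip.wait(seconds).
- manip.solve_ik(position, orientation): joint angles nearest the present ones, or None.
- manip.get_obs(): the state.
- manip.read_camera(name): name is "scene" or "side" or "wrist"; returns (picture, depth): 480x640x3 uint8, red, green, blue; 480x640 float32, m along the optical axis (not along the pixel's ray), 0 where there is no reading.
- manip.calibration(name): a dict with "K" (3x3 intrinsics, pixels), "D" ([k1, k2, p1, p2, k3] as OpenCV has them; the pictures are not rectified), "cam_to_world" (4x4, takes a point from camera to world coordinates). Camera axes: x right, y down, z forward; pixel columns grow to the right and rows downward; lengths in m; the calibration is good to about 2 mm. A picture is of the moment at which its call begins: read the wrist's pose just before it. calibration takes no time and is no camera call; for the wrist camera it gives the pose at the moment of the call.
A pose or a line that the arm cannot do raises manip.Unreachable and nothing moves.
- manip.sign_off(): hands the job in; it is judged then, once.
Trained networks look in the newest picture that a camera, given by its name, has taken for a name from the list of things; names that differ only in an ending like _2 or _b are one class to them, and where a whole thing is asked for, a point or a joint stands for the part that bears it (a point fixed in the world has none). Each returns a list of dicts, best first, with "conf" (0 to 1); they miss things now and then, are a little off and sometimes report something else, mostly with a low value. They report only what shows in the picture. A call takes as long as a camera call. They do not tell look-alikes from the thing itself.
- manip.trace(name, camera): "mask" (480x640 bool, what is visible of it) and "bbox" ([left, top, right, bottom] in pixels, round what is visible of it).
The state is a dict: "time_s": time; "joints": joint angles; "qvel": joint speeds; "effort": joint torques, N m; "position": TCP position; "ee_rot": TCP orientation; "force": force on the tool from outside, world axes, zero at the start; "wrist_torque": the same for the moment, N m; "finger_gap": opening from 0.0 (shut) to 1.0 (fully open); "grasp_force": force on a finger pad.
Only numpy, scipy, OpenCV 4.12 (cv2) and the standard library are available. Lean on these libraries where they do the work, as an engineer would, in place of code of your own. Each camera call takes 0.05 s, during which the arm holds its last target. There are 200 camera calls.

## Working session

There is one attempt and no reset: what is moved stays moved. The work goes in short steps, each a Python script; the robot and the scene stay as the last script left them, time stands still between calls to the robot, and variables do not carry over. Pictures are saved under pics/ and viewed, at most 14 in all, crops included, and the job is handed in when it is done.

```bash
ls; mkdir -p pics; python3 - <<'E'
from plant import manip
import cv2,numpy as np
for c in ["scene","side"]:
    p,d=manip.read_camera(c); cv2.imwrite(f"pics/{c}0.png",p[:,:,::-1]); np.save(f"pics/{c}0d.npy",d)
    k=manip.calibration(c); print(c,np.round(k["K"],1).tolist(),np.round(k["D"],3),np.round(k["cam_to_world"],3).tolist())
print(manip.tip_reach, manip.get_obs()["time_s"])
E
```

```text
pics
scene [[461.4, 0.0, 312.4], [0.0, 461.4, 232.6], [0.0, 0.0, 1.0]] [-0.01  0.    0.    0.    0.  ] [[0.236, 0.733, -0.638, 1.016], [0.972, -0.187, 0.144, -0.07], [-0.014, -0.654, -0.756, 0.665], [0.0, 0.0, 0.0, 1.0]]
side [[526.4, 0.0, 325.6], [0.0, 526.4, 247.3], [0.0, 0.0, 1.0]] [-0.02  0.    0.    0.    0.  ] [[0.995, -0.062, 0.075, 0.419], [-0.098, -0.605, 0.79, -0.716], [-0.004, -0.794, -0.608, 0.632], [0.0, 0.0, 0.0, 1.0]]
0.011 0.1
```

View pics/scene0.png

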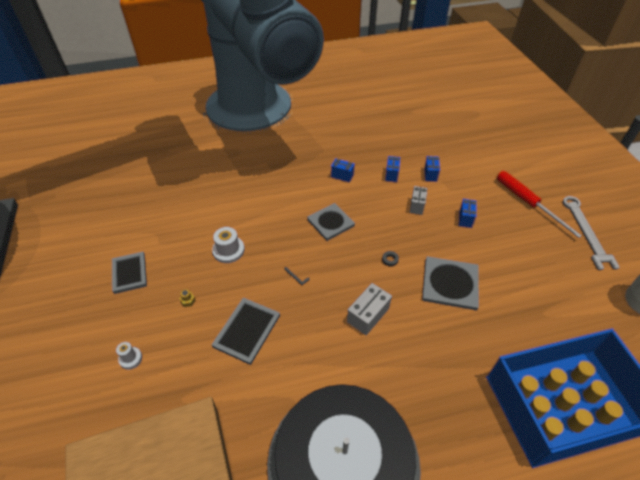

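View pics/side0.png

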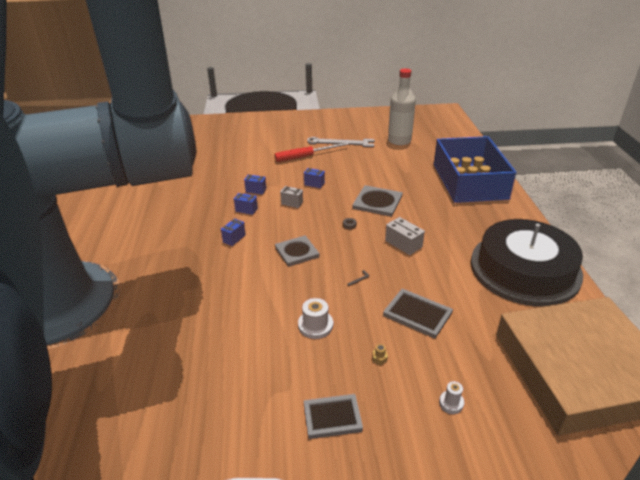

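The scene picture shows:
- **Hubs:** large at (228,243), small at (128,354).
- **Blocks:** large at (369,308), small at (418,200), with blue look-alikes around it.
- **Plates:** oblong small (128,272), oblong large (247,330), round small (331,221), round large (451,282).
- **Leave alone:** coupling (187,297), bearing (390,258).

The side view agrees.

```bash
cat > h.py <<'E'
from plant import manip
import cv2,numpy as np
H=dict(hub_large=.044,hub_small=.038,block_large=.040,block_small=.034,nest_round_large=.01,nest_round_small=.01,nest_oblong_large=.01,nest_oblong_small=.01,coupling=.026,bearing=.011)
def cloud(mask,d,k):
    v,u=np.nonzero(mask&(d>0)); z=d[v,u]
    n=cv2.undistortPoints(np.c_[u,v].astype(np.float64)[:,None],k["K"],k["D"])[:,0]
    T=k["cam_to_world"]; return (np.c_[n*z[:,None],z])@T[:3,:3].T+T[:3,3]
def measure(name,cam,k,d):
    """top-face rectangle: centre, long side, short side, yaw of long side, per detection"""
    out=[]
    for r in manip.trace(name,cam)[:3]:
        P=cloud(r["mask"],d,k)
        if len(P)<20: continue
        Q=P[abs(P[:,2]-H[name])<.005]
        if len(Q)<10: Q=P
        (c,(w,h),a)=cv2.minAreaRect(Q[:,:2].astype(np.float32)*1000)
        if w<h: w,h,a=h,w,a+90
        b=r["bbox"]
        out.append((r["conf"],np.array(c)/1000,w,h,np.radians((a+90)%180-90),np.median(Q[:,2]),[int(x) for x in b]))
    return out
E
python3 - <<'E'
from h import *
for c in ["scene","side"]:
    _,d=manip.read_camera(c);k={a:np.array(b) for a,b in manip.calibration(c).items()}
    for n in H:
        for o in measure(n,c,k,d): print(c,n,"%.2f"%o[0],np.round(o[1],4),"%.0fx%.0f yaw %.2f z %.3f"%o[2:6],o[6])
print(manip.get_obs()["time_s"])
E
```

```text
scene hub_large 0.76 [ 0.4586 -0.1045] 41x40 yaw 0.41 z 0.044 [213, 228, 244, 262]
scene hub_large 0.69 [0.4223 0.2843] 83x29 yaw -0.50 z 0.032 [410, 185, 427, 215]
scene hub_small 0.61 [0.4384 0.2746] 43x24 yaw -0.46 z 0.034 [410, 182, 429, 214]
scene hub_small 0.59 [ 0.4592 -0.1059] 42x39 yaw 0.54 z 0.042 [214, 226, 241, 262]
scene hub_small 0.57 [0.6225 0.2618] 103x92 yaw -0.46 z 0.006 [422, 260, 479, 310]
scene block_large 0.70 [0.6527 0.1023] 66x40 yaw -0.93 z 0.040 [348, 288, 395, 336]
scene block_small 0.83 [0.4938 0.3523] 46x26 yaw -0.46 z 0.034 [459, 199, 475, 229]
scene block_small 0.81 [0.3148 0.1555] 43x29 yaw 0.90 z 0.034 [333, 158, 355, 181]
scene block_small 0.66 [0.4385 0.2745] 44x26 yaw -0.49 z 0.034 [411, 186, 429, 216]
scene nest_round_large 0.58 [0.6268 0.2601] 93x91 yaw -0.46 z 0.009 [422, 256, 478, 309]
scene nest_round_small 0.60 [0.4378 0.0963] 70x68 yaw 0.36 z 0.009 [304, 200, 356, 240]
scene nest_round_small 0.47 [ 0.6322 -0.0958] 97x71 yaw -0.69 z 0.009 [213, 300, 277, 365]
scene nest_oblong_large 0.74 [ 0.6319 -0.0957] 98x71 yaw -0.68 z 0.009 [211, 297, 27
[... 569 characters left out ...]
 196, 260, 214]
side block_small 0.75 [0.4375 0.2732] 47x30 yaw -0.55 z 0.033 [280, 186, 303, 207]
side block_small 0.67 [0.3566 0.3363] 46x28 yaw -0.37 z 0.033 [245, 175, 269, 195]
side nest_round_large 0.68 [0.6272 0.2596] 96x91 yaw 1.12 z 0.009 [352, 183, 403, 218]
side nest_round_small 0.59 [0.4393 0.0949] 71x68 yaw -1.21 z 0.009 [274, 236, 319, 266]
side nest_oblong_large 0.74 [ 0.6327 -0.0964] 97x74 yaw -0.67 z 0.009 [380, 288, 453, 337]
side nest_oblong_small 0.82 [ 0.4677 -0.2836] 74x59 yaw 0.06 z 0.009 [300, 397, 364, 439]
side coupling 0.60 [ 0.5518 -0.1858] 15x15 yaw 0.86 z 0.025 [374, 343, 386, 365]
side bearing 0.44 [0.5538 0.1736] 30x27 yaw 0.83 z 0.009 [342, 220, 357, 226]
1.2
```

Both cameras agree within 2 mm and the sizes match. I'll move the small block first.

```bash
cat >> h.py <<'E'
HI=.15; G=.026   # travel TCP height; TCP above part underside (tips 15 mm up)
def R(y): c,s=np.cos(y),np.sin(y); return np.array([[c,s,0],[s,-c,0],[0,0,-1.]])
def best(p,y,symm):
    c=[]
    for yy in (np.arange(-np.pi,np.pi,.3) if symm else [y-np.pi,y,y+np.pi]):
        q=manip.solve_ik([*p,HI],R(yy)); q2=manip.solve_ik([*p,G],R(yy))
        if q is not None and q2 is not None: c.append((abs(q[5])+.3*abs(q[0]),yy))
    return min(c)[1]
def show(t):
    o=manip.get_obs(); print(t,"t %.1f"%o["time_s"],np.round(o["position"],4),"gap %.3f gf %.1f"%(o["finger_gap"],o["grasp_force"]),np.round(o["force"],1))
def pick(p,y=0,symm=False):
    y=best(p,y,symm); manip.set_gripper(1.0)
    manip.reach([*p,HI],R(y)); manip.move_straight([*p,G]); show("down")
    manip.set_gripper(0.0); show("grip"); manip.move_straight([*p,HI]); show("lift")
def place(p,y=0,symm=False):
    y=best(p,y,symm); manip.reach([*p,HI],R(y)); show("over")
    manip.move_straight([*p,G+.03]); manip.move_straight([*p,G+.0055],vel=.05); show("low")
    manip.set_gripper(1.0); manip.wait(.3); manip.move_straight([*p,HI]); show("done")
E
python3 - <<'E'
from h import *
pick((.438,.274),-.48); place((.4677,-.2836),.06)
E
```

```text
down t 5.5 [0.4388 0.2743 0.0269] gap 1.005 gf 0.0 [-0.  -0.3  0.3]
grip t 6.1 [0.4385 0.2742 0.0266] gap 0.293 gf 59.7 [-0.3  0.1  3.1]
lift t 7.1 [0.4371 0.2736 0.1486] gap 0.289 gf 59.0 [-0.2 -0.  -2.3]
over t 9.1 [ 0.4679 -0.2829  0.1498] gap 0.289 gf 59.0 [ 0.1  0.9 -2.6]
low t 10.5 [ 0.4676 -0.2835  0.0312] gap 0.286 gf 59.1 [ 0.3 -0.  -2.1]
done t 12.3 [ 0.4671 -0.2831  0.1489] gap 1.000 gf 0.0 [-0.   0.2  0.2]
```

The grip gap (about 25 mm) and the lifted weight fit the small block, so I'll move the rest the same way.

```bash
python3 - <<'E'
from h import *
for n,a,ya,b,yb,s in [("hub_small",(.6377,-.2788),0,(.4385,.0956),0,True),
  ("block_large",(.6524,.1013),-.93,(.6323,-.096),-.68,False),
  ("hub_large",(.4586,-.1056),0,(.627,.26),0,True)]:
    print(n); pick(a,ya,s)
    if manip.get_obs()["finger_gap"]<.1: print("missed"); break
    place(b,yb,s)
manip.reach([.35,-.5,.3],R(-1))
im=[]
for c in ["scene","side"]:
    p,d=manip.read_camera(c); cv2.imwrite(f"pics/{c}1.png",p[:,:,::-1]);k={a:np.array(b) for a,b in manip.calibration(c).items()}
    for n in list(H):
        H[n]+=.004 if n[:3] in("hub","blo") else 0
        for o in measure(n,c,k,d): print(c,n,"%.2f"%o[0],np.round(o[1],4),"%.0fx%.0f yaw %.2f z %.3f"%o[2:6],o[6])
        H[n]-=.004 if n[:3] in("hub","blo") else 0
show("end")
E
```

```text
hub_small
down t 14.3 [ 0.6385 -0.2794  0.0274] gap 0.999 gf 0.0 [ 0.2 -0.9  1.2]
grip t 15.0 [ 0.6381 -0.279   0.0265] gap 0.229 gf 59.0 [0.1 0.  3.1]
lift t 15.9 [ 0.6369 -0.2783  0.1484] gap 0.232 gf 58.9 [ 0.2  0.  -1.3]
over t 17.5 [0.4395 0.095  0.1504] gap 0.237 gf 58.9 [ 0.1  0.2 -1.5]
low t 18.9 [0.4383 0.0956 0.0312] gap 0.235 gf 59.0 [-0.1 -0.  -0.3]
done t 20.8 [0.4378 0.0956 0.149 ] gap 0.998 gf 0.0 [ 1.   0.2 -0.3]
block_large
down t 22.9 [0.6534 0.1013 0.0273] gap 0.998 gf 0.0 [0.6 0.5 0.5]
grip t 23.4 [0.653  0.1012 0.0269] gap 0.459 gf 63.5 [-1.3  0.   3.9]
lift t 24.3 [0.6513 0.1013 0.1482] gap 0.457 gf 62.5 [ 0.1 -0.6 -5.2]
over t 25.1 [ 0.6319 -0.0955  0.1491] gap 0.455 gf 62.5 [-0.7  0.1 -5. ]
low t 26.6 [ 0.6321 -0.096   0.031 ] gap 0.457 gf 62.5 [-1.   0.2 -4.4]
done t 28.3 [ 0.6315 -0.0958  0.1487] gap 0.998 gf 0.0 [ 0.8 -0.5  0.4]
hub_large
down t 30.7 [ 0.4594 -0.1059  0.0267] gap 0.998 gf 0.0 [ 0.4  0.4 -0.3]
grip t 31.2 [ 0.4593 -0.1059  0.0269] gap 0.475 gf 61.1 [-0.1  0.3  6.3]
lift t 32.1 [ 0.4577 -0.1052  0.1487] gap 0.470 gf 60.7 [ 0.5  0.6 -2.2]
over
[... 1682 characters left out ...]
8 yaw -0.41 z 0.034 [234, 196, 262, 213]
side nest_round_large 0.79 [0.6275 0.2582] 95x91 yaw 1.14 z 0.009 [353, 182, 400, 219]
side nest_round_small 0.76 [0.4389 0.0949] 69x67 yaw -1.22 z 0.009 [274, 236, 320, 267]
side nest_oblong_large 0.86 [ 0.6325 -0.0968] 97x73 yaw -0.67 z 0.009 [381, 298, 453, 337]
side nest_oblong_small 0.56 [ 0.4677 -0.2835] 74x58 yaw 0.05 z 0.009 [302, 396, 360, 438]
side coupling 0.70 [ 0.5521 -0.186 ] 16x14 yaw 0.72 z 0.025 [373, 344, 386, 366]
side bearing 0.51 [ 0.4678 -0.2835] 74x57 yaw 0.05 z 0.010 [302, 397, 361, 436]
side bearing 0.42 [0.5532 0.1734] 28x25 yaw 0.82 z 0.009 [345, 217, 356, 230]
end t 40.8 [ 0.35 -0.5   0.3 ] gap 0.998 gf 0.0 [-0.3 -0.4 -0.4]
```

All four parts measure within about 3 mm of their plate centres, with tops 4 mm higher than on the bench, which means they sit on the pocket floors. I'll check one picture before handing in.

View pics/side1.png

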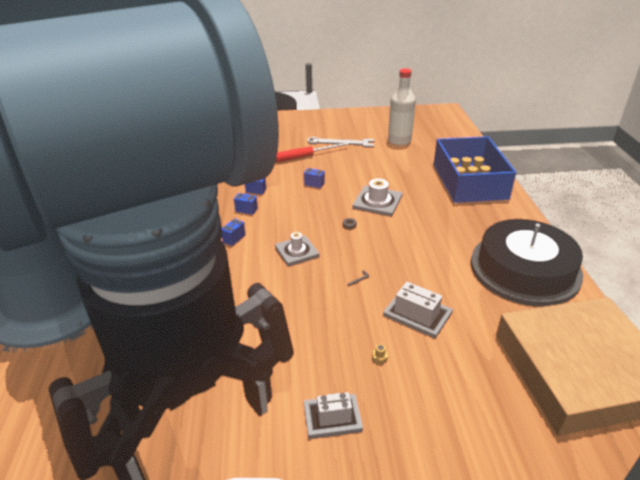

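The picture shows the hubs in their round pockets at (378,192) and (296,243), and the blocks in their oblong pockets at (419,303) and (334,410). The coupling and bearing haven't moved, and the arm is clear.

```bash
python3 -c "
from plant import manip
print(manip.sign_off())"
```

```text
the job is handed in; nothing more can be done
None
```

All four parts are in their own pockets, within about 3 mm of centre by the cameras, with the coupling and bearing left in place; I handed the job in at about 41 s, and no verdict was returned.

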